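# Load the cleaning basket with cast dental bridges

## Robot

A 7-joint arm with a two-finger parallel gripper is mounted at the origin on the work surface. World frame = base frame: x ahead of the robot, y to its left, z up, the work surface at z = 0. Lengths are in m, angles in rad, forces in N, time in s.
With the tool pointing down it reaches from about 0.425 to 0.925 m from the base axis. Payload 6.8 kg.
Tool frame: the origin (TCP) lies at the very end of the fingers, on their centre line; the grasp point (between the pads) lies 19 mm behind it (grip_point_offset is the distance from the TCP to the grasp point, in m); z points along the fingers, y is the line along which they close (so a half turn about z gives the same grasp; the last joint's range is limited). The gripper opens to 85 mm and grips with 20 to 120 N. Pads are 22 mm wide; open, the fingers measure 114 mm over their backs; the gripper's body (76 mm by 85 mm) begins 54 mm behind the grasp point. The pads swing forward as they close: fully open they stand 13 mm farther back than shut.
Start: joints at [1.015, 0.477, 0.022, 1.555, -0.011, 1.109, -0.083], TCP at [0.292, -0.608, 0.231] pointing down, gripper open.
Joint ranges: [-2.96, 2.96], [-0.34, 2.1], [-1.41, 1.46], [0.24, 2.44], [-1.37, 4.51], [0.17, 1.92], [-2.96, 2.96]. Speed limits (rad/s): [2.39, 2.39, 3.14, 3.14, 3.14, 3.14, 3.14].

## Interface

Orientations are given as a unit quaternion [w, x, y, z].
In Python, from station import * gives the robot as it stands.
- The arm moves only by the tool carry_out, never from a script. Its argument "rows" is text: rows parted by semicolons, each of 4 numbers parted by spaces: the shift along the world's x, y, z in mm, then the turn about the world's z in degrees. In form: dx dy dz yaw; .... A call has 1 to 10 rows; each row shifts and turns the commanded pose from where the row before left it; what a row does not reach is not made up. A row lasts 1/8 s, in which the tool goes at most 62.5 mm and 10.7 degrees, less where a joint would pass 70% of its speed; a pose out of reach is approached as far as the arm can. A call is refused whole if a number of a shift passes 62.5 or a number of a turn 10.7, either way. A call with a gripper value outside its range is refused whole. "claw" is the finger opening in mm, from 0 to 85.4, set as the call begins (left out, the last holds). The fingers move at their own pace and stop on an object; "force" is the grip in N (left out, the last holds). Time passes only in rows, so rows that do not move let the fingers close. It gives the time, the measured TCP pose, the force, the opening and the grip force at its end, in the units of the state.
- get_obs(): the state, without advancing time (a new reading comes with each control period).
- read_camera(name): name is "scene" or "top" or "wrist"; returns a dict with "img" (400x640x3 uint8, blue, green, red), "fov_y" (degrees; the focal length in pixels is half the picture's height over the tangent of half this angle, whatever the lens; pixels are square), "cx", "cy" (the principal point, pixels), "world_to_cam" (4x4, takes a point from world to camera coordinates). Camera axes: x right, y up, looking along -z (the intrinsics and any distortion apply to the point x, -y, -z); pixel columns grow to the right and rows downward; lengths in m; the calibration is good to about 2 mm. A picture is of the moment at which its call begins. There is no depth.
- hand_in(): hands the job in; it is judged then, once.
Trained networks look in the newest picture that a camera, given by its name, has taken for a name from the list of things; names that differ only in an ending like _2 or _b are one class to them, and where a whole thing is asked for, a point or a joint stands for the part that bears it (a point fixed in the world has none). Each returns a list of dicts, best first, with "confidence" (0 to 1); they miss things now and then, are a little off and sometimes report something else, mostly with a low value. They report only what shows in the picture. A call takes as long as a camera call. They do not tell look-alikes from the thing itself.
- recognise(camera, thing): "centre" ([column, row] in pixels, amid what is visible of it).
- outline_of(camera, thing): "pixels" (400x640 bool, what is visible of it) and "centre" ([column, row] in pixels, amid what is visible of it).
- place_of(camera, thing): "centre" ([column, row] in pixels: a listed point, or the origin of a listed thing).
The state is a dict: "t": time; "q": joint angles; "joint_vel": joint speeds; "joint_torque": joint torques, N m; "eef_pos": TCP position; "tool_rot": TCP orientation; "contact_force": force on the tool from outside, world axes, zero at the start; "torque": the same for the moment, N m; "gripper_width": opening from 0.0 (shut) to 1.0 (fully open); "grasp_force": force on a finger pad.
Only numpy, scipy, OpenCV 4.12 (cv2) and the standard library are available. Lean on these libraries where they do the work, as an engineer would, in place of code of your own. Each camera call takes 0.05 s, during which the arm holds its last target. There are 200 camera calls.

## Task

The cast bridges on the steel pan are ready for the ultrasonic cleaner: lift the wire basket up and off its hook and stand it gently and upright on the floor of the drip tray. Then take the pan by its handle and tip it, lip low over the basket, until all four castings have slid in; the fingers must not touch the castings and they must not drop from a height. Set the empty pan back down flat on the bench, and leave the bottle, the jar and the plaster model where they are.

Things in the scene. Friction and masses are not known exactly. Their poses are not given: they have to be found in the camera images.
- hook_stand: Fixed steel stand: round foot (100 mm across, 12 mm high), upright post (16 mm thick, 196 mm high) and, near its top, one level hook rod 8 mm thick. Origin: centre of the foot's underside. The rod leaves the post along the stand's own -x, its axis at z = 176 mm, level to x = -88 mm, then curves up to a tip.
- hook_stand_tip (a point): End of the upturned hook tip: at x = -104 mm, z = 198 mm in the stand's frame; steel goes 4 mm beyond it, so 26 mm above the rod's axis in all.
- basket: Square steel wire basket, 120 x 120 mm outside, walls and floor 3 mm, rim 60 mm up, 220 g, open on top. Origin: centre of its underside. A rigid bail spans it along own y at x = 0: wire legs rise from the middles of the y walls (y = -58, +58 mm) to z = 128 mm, then slope in to the grip. At first it hangs, underside 35 mm up, own y across the hook rod.
- basket_grip (a point): Centre of the black grip that tops the bail: 12 mm wide (basket x), 12 mm high, 96 mm long (basket y, from -48 to +48 mm), 151 mm above the basket's underside. Its middle rests on the hook rod; pinch a free length either side of the rod from above, across basket x.
- drip_tray: Fixed shallow aluminium tray, open on top, 190 mm (own x) by 180 mm (own y) outside, rim 14 mm high, walls and floor 3 mm thick. Origin: centre of its underside, on the bench; floor top at z = 3 mm.
- pan: Loose steel pan, 120 mm long (own x), 80 mm wide (own y), floor 2.5 mm, 20 mm walls at both sides and back; the +x end is open and the pieces leave there. 180 g empty. Origin: centre of the pan's underside (handle not counted), z up. Handle runs back along -x. Flat on the bench at first. The castings slip on it from 26 to 36 degrees of tilt; 50 clears it.
- pan_lip (a point): Middle of the pan's open edge, upper side of the floor: 60 mm along +x from the origin, 2.5 mm up.
- pan_grip (a point): Centre of the pan's black handle, a bar 90 mm long (own x), 16 mm wide (own y), 18 mm high, its axis level at z = 36 mm; this point is at x = -113 mm. Pinch across own y, from above or tilted in the pan's x-z plane.
- casting0: Cast metal bridge: three crowns in a row, 30 x 10 x 8 mm, about 14 g, lying loose on the pan's floor. Origin: centre of its underside as it lies at the start. All four are alike.
- casting1: Cast metal bridge, as casting0.
- casting2: Cast metal bridge, as casting0.
- casting3: Cast metal bridge, as casting0.
- dropper_bottle: White plastic bottle with a pointed nozzle, 52 mm across, 140 mm high. Origin: centre of its underside. A bystander on the far side of the bench: leave alone.
- jar: Small amber jar with a grey cap, 44 mm across, 52 mm high. Origin: centre of its underside. A bystander: leave alone.
- jaw_model: Plaster model of a jaw, 58 x 66 mm, 30 mm high. Origin: centre of its underside. A bystander: leave alone.
Not all that is in view belongs to the job. Leave any green or orange look-alike of the pan alone.

How it is judged:
On the way, in this order (a step that is already met when the one before it is completed fails the run):
1. the basket is off its hook, stands upright on the drip tray's floor and is let go (x of basket in the frame of drip_tray between -0.05 and 0.05 m and y of basket in the frame of drip_tray between -0.05 and 0.05 m and z of basket in the frame of drip_tray below 0.006 m and angle between basket's own z axis and vertical below 0.06 rad and contact force between the fingers and basket below 0.1 N and linear speed of basket below 0.03 m/s), for 0.2 s.
2. the pan is tipped with its lip over the basket (angle between pan's own z axis and vertical above 0.35 rad and horizontal distance between pan_lip and basket below 0.09 m and z of pan_lip in the frame of basket above 0.03 m), for 0.1 s.
At the end, for the whole second after the job is handed in: All four castings lie at rest inside the basket; the basket stands on the drip tray's floor (within 50 mm of the tray's centre along each tray axis, underside within 3 mm of the floor, tilt under 3.4 degrees); the pan stands flat on the bench (underside within 6 mm, tilt under 3.4 degrees), at rest (x of basket in the frame of drip_tray between -0.05 and 0.05 m and y of basket in the frame of drip_tray between -0.05 and 0.05 m and z of basket in the frame of drip_tray below 0.006 m and angle between each of basket, pan's own z axis and vertical below 0.06 rad and x of casting0 in the frame of basket between -0.06 and 0.06 m and y of casting0 in the frame of basket between -0.06 and 0.06 m and z of casting0 in the frame of basket between 0 and 0.05 m and x of casting1 in the frame of basket between -0.06 and 0.06 m and y of casting1 in the frame of basket between -0.06 and 0.06 m and z of casting1 in the frame of basket between 0 and 0.05 m and x of casting2 in the frame of basket between -0.06 and 0.06 m and y of casting2 in the frame of basket between -0.06 and 0.06 m and z of casting2 in the frame of basket between 0 and 0.05 m and x of casting3 in the frame of basket between -0.06 and 0.06 m and y of casting3 in the frame of basket between -0.06 and 0.06 m and z of casting3 in the frame of basket between 0 and 0.05 m and height (world z) of pan between -0.004 and 0.006 m and linear speed of each of pan, basket below 0.02 m/s and linear speed of each of casting0, casting1, casting2, casting3 below 0.03 m/s); the robot touches nothing.
It fails at once if the fingers touch a casting (contact force between the fingers and casting0 above 0.3 N or contact force between the fingers and casting1 above 0.3 N or contact force between the fingers and casting2 above 0.3 N or contact force between the fingers and casting3 above 0.3 N).
It fails at once if a casting is dropped from a height or flung (faster than 2 m/s, a fall of about 200 mm) (linear speed of any of casting0, casting1, casting2, casting3 above 2 m/s).
It fails at once if the basket is banged down on the drip tray (over 60 N) (contact force between basket and drip_tray above 60 N).
It fails at once if the bottle, the jar or the plaster model is moved by more than 20 mm (distance of any of dropper_bottle, jar, jaw_model from where it was at the start of the episode above 0.02 m).
It also fails if it takes over 62 s, if anything falls off the work surface, if the arm or the gripper's body presses on something with over 40 N, if the wrist force passes 120 N, or if a joint passes its speed limit or range.

## Working session

There is one attempt and no reset: what is moved stays moved. The work goes in short steps, Python scripts to look and compute and a tool call to move; the robot and the scene stay as the last step left them, time stands still between calls to the robot, and variables do not carry over. Pictures are saved under pics/ and viewed, at most 10 in all, crops included, and the job is handed in when it is done.

Besides the shell and the picture viewer there is one more tool, called as name(argument=value, ...), one argument or row to a line, values as JSON. carry_out: Moves the arm, as the interface text tells. Its arguments: {"type":"object","properties":{"rows":{"type":"string"},"claw":{"type":"number"},"force":{"type":"number"}},"required":["rows"]}

```bash
ls; mkdir -p pics
cat > h.py <<'E'
from station import *
import numpy as np, cv2
def P(c):
    f=200/np.tan(np.radians(c["fov_y"]/2)); return f,c["cx"],c["cy"],np.array(c["world_to_cam"])
def ray(c,px):
    f,cx,cy,T=P(c); d=np.array([(px[0]-cx)/f,-(px[1]-cy)/f,-1.]); R=T[:3,:3]
    return -R.T@T[:3,3], R.T@d
def atz(c,px,z):
    o,d=ray(c,px); return o+d*(z-o[2])/d[2]
def proj(c,p):
    f,cx,cy,T=P(c); q=T[:3,:3]@np.array(p)+T[:3,3]; return np.array([cx+f*q[0]/-q[2],cy-f*q[1]/-q[2]])
def tri(obs):
    A=np.zeros((3,3));b=np.zeros(3)
    for c,px in obs:
        o,d=ray(c,px); d=d/np.linalg.norm(d); M=np.eye(3)-np.outer(d,d); A+=M;b+=M@o
    return np.linalg.solve(A,b)
E
python3 - <<'E'
from h import *
cs={}
for n in ["scene","top","wrist"]:
    c=read_camera(n); cs[n]=c; cv2.imwrite(f"pics/a_{n}.png",c["img"]); print(n,{k:v for k,v in c.items() if k not in("img","world_to_cam")}, ray(c,(320,200)))
np.save("c0.npy",cs,allow_pickle=True)
for t in ["hook_stand","hook_stand_tip","basket","basket_grip","drip_tray","pan","pan_lip","pan_grip","casting0","dropper_bottle","jar","jaw_model"]:
    for n in ["scene","top"]:
        print(t,n,[(np.round(r["centre"]).tolist(),round(r["confidence"],2)) for r in place_of(n,t)][:5])
print(get_obs())
E
```

```text
pics
scene {'fov_y': 45.988110835450264, 'cx': 310.7443135275081, 'cy': 202.56742402123044} (array([1.22517115, 0.69542258, 0.90176251]), array([-0.58382604, -0.53863569, -0.6078109 ]))
top {'fov_y': 43.90083680230925, 'cx': 318.03713648828284, 'cy': 203.3618608718228} (array([0.22051873, 0.02347625, 1.73503003]), array([ 0.1793872 ,  0.00881339, -0.98377035]))
wrist {'fov_y': 71.64961846477658, 'cx': 316.03899020808706, 'cy': 201.78113421375988} (array([ 0.35097258, -0.58048044,  0.37254727]), array([-0.22172576, -0.11972835, -0.96785771]))
hook_stand scene [([226.0, 189.0], 0.61)]
hook_stand top [([431.0, 203.0], 0.97)]
hook_stand_tip scene [([238.0, 145.0], 0.95)]
hook_stand_tip top [([415.0, 189.0], 0.72)]
basket scene [([239.0, 191.0], 0.86), ([392.0, 275.0], 0.53), ([391.0, 264.0], 0.19)]
basket top [([411.0, 197.0], 0.65), ([299.0, 138.0], 0.62)]
basket_grip scene [([236.0, 148.0], 0.94)]
basket_grip top [([422.0, 192.0], 0.78)]
drip_tray scene [([312.0, 243.0], 0.79)]
drip_tray top [([326.0, 205.0], 0.64)]
pan scene [([393.0, 278.0], 0.92), ([480.0, 264.0], 0.56)]
pan top [([
[... 969 characters left out ...]
06,  0.02239208,  1.55538847, -0.01151006,
        1.10929395, -0.0831284 ]), 'joint_vel': array([ 6.65369691e-04, -3.68731731e-04,  3.63241043e-04,  8.14126425e-04,
        6.76249765e-04,  2.80048435e-06,  1.03203604e-03]), 'joint_torque': array([-3.25445289e-04, -5.96320724e+01,  1.60596181e+00, -2.81537211e+01,
        1.24394952e-02,  1.70529580e-03,  3.28478382e-05]), 'eef_pos': array([ 0.29229949, -0.60845436,  0.23129581]), 'tool_rot': array([2.67380030e-06, 9.75041929e-01, 2.22020801e-01, 1.42584309e-05]), 'contact_force': array([ 0.15069667, -0.13507419,  0.53384234]), 'torque': array([ 0.03539276,  0.04202474, -0.03784956]), 'grasp_force': 0.0, 'gripper_width': 0.9983399885965933}
```

View pics/a_scene.png

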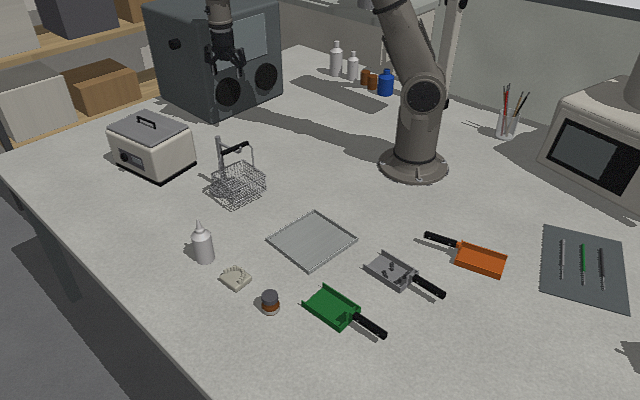

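View pics/a_top.png

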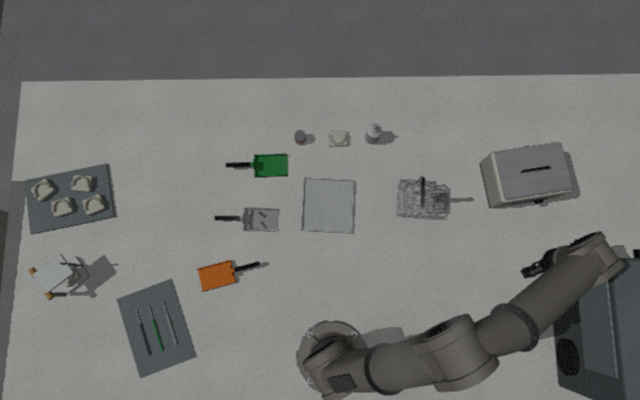

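Run:
```python
from h import *
cs=np.load("c0.npy",allow_pickle=True).item(); s,t=cs["scene"],cs["top"]
r=lambda a:np.round(a,3).tolist()
for n,a,b in [("tip",(238,145),(415,189)),("bgrip",(236,148),(422,192)),("pgrip",(429,286),(227,217))]: print(n,r(tri([(s,a),(t,b)])))
for n,b,z in [("stand",(431,203),0),("tray",(326,205),0),("basket",(411,197),.035),("pan",(260,215),0),("lip",(277,218),.0025),("pgrip",(227,217),.036),("bgrip",(422,192),.186),("tip",(415,189),.198),("bottle",(372,136),0),("jar",(298,137),0),("model",(335,139),0)]: print(n,r(atz(t,b,z)))
for n,a,z in [("stand",(226,189),0),("tray",(312,243),0),("basket",(239,191),.035),("pan",(393,278),0),("pgrip",(429,286),.036),("bgrip",(236,148),.186),("tip",(238,145),.198)]: print("S",n,r(atz(s,a,z)))
# tray outline
for cam,c in(("top",t),("scene",s)):
  for th,z in(("drip_tray",.014),("pan",.02)):
    for o in outline_of(cam,th)[:4]:
        m=o["pixels"].astype(np.uint8); 
        if m.sum()<50: continue
        cn=max(cv2.findContours(m,0,1)[0],key=cv2.contourArea); bx=cv2.boxPoints(cv2.minAreaRect(cn))
        print(cam,th,round(o["confidence"],2),m.sum(),[r(atz(c,p,z)[:2]) for p in bx],np.round(o["centre"]))
a=cv2.resize(t["img"][150:290,200:300],None,fx=4,fy=4,interpolation=2)
b=cv2.resize(t["img"][150:290,385:485],None,fx=4,fy=4,interpolation=2)
cv2.imwrite("pics/crop_top.png",np.hstack([a,b]))
```

```text
tip [0.531, -0.261, 0.212]
bgrip [0.524, -0.285, 0.19]
pgrip [0.473, 0.36, 0.043]
stand [0.522, -0.354, 0.0]
tray [0.519, 0.018, 0.0]
basket [0.538, -0.278, 0.035]
pan [0.485, 0.252, 0.0]
lip [0.473, 0.191, 0.002]
pgrip [0.473, 0.362, 0.036]
bgrip [0.526, -0.286, 0.186]
tip [0.533, -0.262, 0.198]
bottle [0.771, -0.152, 0.0]
jar [0.771, 0.117, 0.0]
model [0.762, -0.017, 0.0]
S stand [0.523, -0.369, -0.0]
S tray [0.521, 0.015, 0.0]
S basket [0.53, -0.289, 0.035]
S pan [0.475, 0.26, 0.0]
S pgrip [0.467, 0.357, 0.036]
S bgrip [0.52, -0.29, 0.186]
S tip [0.518, -0.282, 0.198]
top drip_tray 0.58 2655 [[0.427, 0.107], [0.618, 0.097], [0.607, -0.085], [0.416, -0.071]] [328. 206.]
top pan 0.9 950 [[0.695, 0.376], [0.709, 0.156], [0.621, 0.15], [0.607, 0.368]] [268. 164.]
top pan 0.6 826 [[0.505, 0.408], [0.503, 0.186], [0.428, 0.186], [0.43, 0.406]] [258. 216.]
top pan 0.56 945 [[0.297, 0.467], [0.354, 0.262], [0.276, 0.239], [0.22, 0.442]] [220. 271.]
scene drip_tray 0.7 3199 [[0.609, -0.086], [0.335, -0.095], [0.432, 0.111], [0.668, 0.098]] [309. 238.]
scene drip_tray 0.18 708 [[0.717, -0.301], [0.667, -0.274], [0.76, -0.11], [0.804, -0.136]] [202. 247.]
scene pan 0.94 1465 [[0.371, 0.264], [0.27, 0.225], [0.218, 0.442], [0.315, 0.466]] [473. 261.]
scene pan 0.58 1518 [[0.523, 0.19], [0.42, 0.162], [0.431, 0.393], [0.523, 0.406]] [396. 274.]
scene pan 0.57 1823 [[0.715, 0.155], [0.619, 0.128], [0.622, 0.356], [0.708, 0.368]] [338. 309.]
```

View pics/crop_top.png

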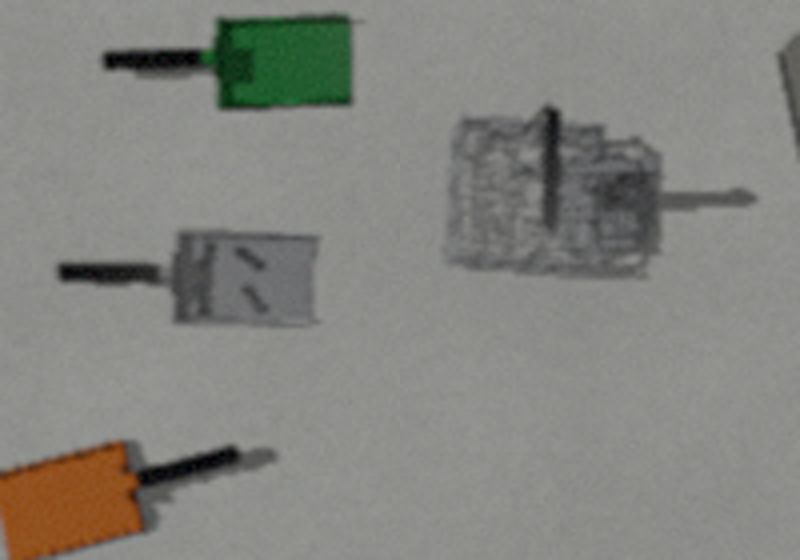

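carry_out(
  rows="0 0 55 0;10 15 55 0;25 38 0 -3.2;25 38 0 -3.2;25 38 0 -3.2;25 38 0 -3.2;25 38 0 -3.2;25 38 0 -3.2;25 38 0 -3.2;25 38 0 -3.2",
  claw=45,
)

```text
t: 2.8
eef_pos: [0.5029, -0.2882, 0.3415]
tool_rot: [0.0, 1.0, -0.0, 0.0]
contact_force: [0.5, -0.4, 0.0]
gripper_width: 0.531
grasp_force: 0.0
```

```bash
cat > w.py <<'E'
from h import *
import sys
r=lambda a:np.round(a,4).tolist()
tag=sys.argv[1]; c=read_camera("wrist"); cv2.imwrite(f"pics/{tag}.png",c["img"]); np.save(f"{tag}.npy",c,allow_pickle=True)
o=get_obs(); print(o["t"],r(o["eef_pos"]),r(o["tool_rot"]),r(o["contact_force"]),r(o["gripper_width"]))
for a in sys.argv[2:]:
    th,z=a.split(":")
    for d in place_of("wrist",th)[:3]: print(th,round(d["confidence"],2),np.round(d["centre"],1),r(atz(c,d["centre"],float(z))))
E
python3 w.py w1 basket_grip:.186 hook_stand_tip:.198 hook_stand:0 basket:.035
```

```text
2.85 [0.5071, -0.2809, 0.3415] [-0.0018, 1.0, 0.0029, 0.0013] [3.9199, 5.9726, -0.4111] 0.5279
basket_grip 0.76 [316.9 166.5] [0.528, -0.2894, 0.186]
hook_stand_tip 0.94 [292.6 170.1] [0.5259, -0.2642, 0.198]
hook_stand 0.88 [360.5 152.7] [0.5266, -0.3651, 0.0]
hook_stand 0.6 [ 14.  171.6] [0.4944, 0.2425, 0.0]
basket 0.94 [320.2 153.8] [0.528, -0.2951, 0.035]
basket 0.51 [ 16.9 174. ] [0.4958, 0.2004, 0.035]
```

View pics/w1.png

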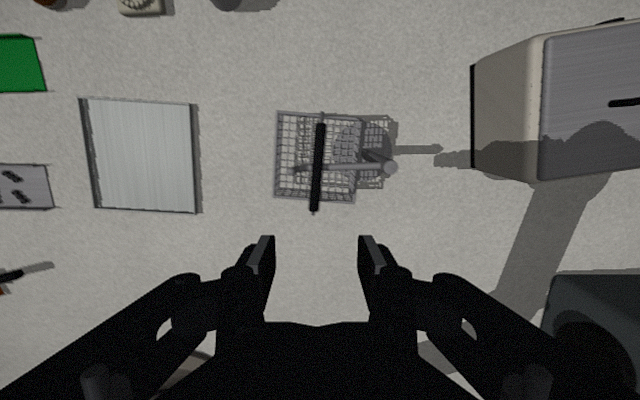

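Run:
```python
from h import *
c=np.load("w1.npy",allow_pickle=True).item(); t=np.load("c0.npy",allow_pickle=True).item()
a,b=atz(c,(320.5,123),.190),atz(c,(314.5,211),.190); print(a,b,(a+b)/2,np.linalg.norm(a-b),np.degrees(np.arctan2(*(a-b)[1::-1])))
print("h",tri([(c,(316.9,166.5)),(t["scene"],(236,148)),(t["top"],(422,192))]))
```

```text
[ 0.57290937 -0.29311161  0.19      ] [ 0.4792088  -0.28675979  0.19      ] [ 0.52605908 -0.2899357   0.19      ] 0.09391561259168646 -3.878062116688395
h [ 0.52558809 -0.2870786   0.18819433]
```

carry_out(
  rows="1 1 0 -3.9;0 0 -30 0;0 0 -40 0;0 0 -40 0;0 0 -30 0;0 0 -20 0;0 0 -14 0;0 0 0 0",
)

```text
t: 4.05
eef_pos: [0.5023, -0.2892, 0.1666]
tool_rot: [-0.0, 0.999, -0.034, -0.001]
contact_force: [-0.1, -0.7, -0.0]
gripper_width: 0.525
grasp_force: 0.0
```

```bash
python3 w.py w2 basket_grip:.186
```

```text
4.1 [0.503, -0.2892, 0.1675] [0.0001, 0.9994, -0.0341, -0.0001] [-0.5664, 0.5443, 0.2627] 0.5251
```

View pics/w2.png

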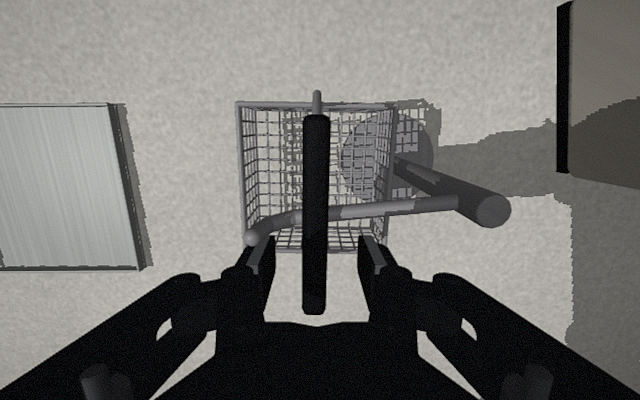

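carry_out(
  rows="0 0 0 0;0 0 0 0;0 0 0 0;0 0 0 0;0 0 5 0;0 0 10 0;0 0 15 0;0 0 15 0;0 0 0 0",
  claw=0,
  force=90,
)

```text
t: 5.28
eef_pos: [0.5043, -0.2889, 0.2143]
tool_rot: [0.001, 0.999, -0.034, 0.002]
contact_force: [0.9, 0.5, -2.6]
gripper_width: 0.117
grasp_force: 87.7
```

```bash
python3 w.py w3 basket:.08 basket_grip:.231
python3 - <<'E'
from h import *
c=read_camera("scene"); cv2.imwrite("pics/s3.png",cv2.resize(c["img"][90:240,140:340],None,fx=3,fy=3,interpolation=2))
E
```

```text
5.325 [0.5037, -0.2887, 0.2133] [0.0004, 0.9994, -0.0336, 0.0008] [-0.112, 0.5536, -2.0939] 0.1192
basket 0.73 [317.3 171.3] [0.5277, -0.2922, 0.08]
basket_grip 0.73 [317.7 219.5] [0.5271, -0.2917, 0.231]
```

View pics/s3.png

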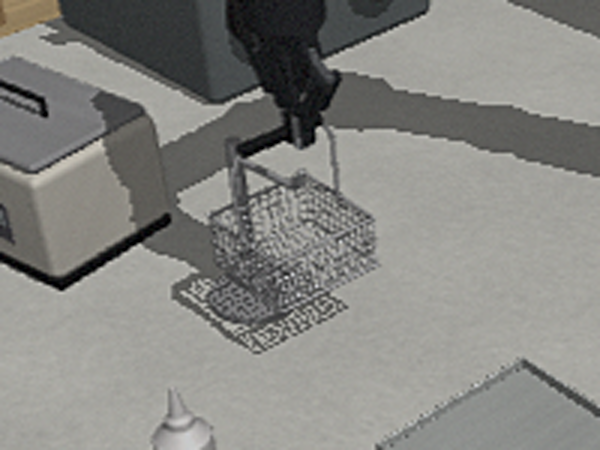

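carry_out(
  rows="0 15 0 0;0 30 0 0;-1 40 0 0;-2 45 0 0;-2 45 0 0;-2 45 0 0;-2 40 0 0;0 28 0 0;0 15 0 0;0 0 0 0",
)

```text
t: 6.72
eef_pos: [0.494, 0.0155, 0.2122]
tool_rot: [-0.0, 0.999, -0.032, -0.0]
contact_force: [0.5, -0.4, -2.7]
gripper_width: 0.12
grasp_force: 87.8
```

carry_out(
  rows="0 0 -15 0;0 0 -20 0;0 0 -15 0;0 0 -10 0;0 0 -6 0;0 0 0 0",
)

```text
t: 7.48
eef_pos: [0.4942, 0.0145, 0.1461]
tool_rot: [0.0, 0.999, -0.034, -0.0]
contact_force: [0.0, -0.4, -1.9]
gripper_width: 0.114
grasp_force: 87.8
```

```bash
python3 w.py w4 basket:.015 drip_tray:0
python3 - <<'E'
from h import *
c=read_camera("scene"); cv2.imwrite("pics/s4.png",np.vstack([cv2.resize(c["img"][130:330,200:460],(780,600),interpolation=2)]))
t=read_camera("top"); np.save("t4.npy",t,allow_pickle=True)
for n,cc in(("scene",c),("top",t)):
  for th,z in(("basket",.01),("drip_tray",0)):
    print(n,th,[(round(d["confidence"],2),np.round(atz(cc,d["centre"],z),3).tolist()) for d in place_of(n,th)[:2]])
E
```

```text
7.525 [0.4945, 0.0145, 0.1465] [-0.0, 0.9994, -0.0336, 0.0002] [0.0672, 0.8059, -2.9616] 0.1197
basket 0.79 [320.9 172.5] [0.5161, 0.0079, 0.015]
basket 0.66 [106.8 229.3] [0.4713, 0.2358, 0.015]
basket 0.63 [162.4 223.7] [0.4735, 0.1763, 0.015]
drip_tray 0.73 [315.3 169.2] [0.5176, 0.0134, 0.0]
scene basket [(0.75, [0.518, 0.005, 0.01])]
scene drip_tray [(0.77, [0.51, 0.003, -0.0]), (0.67, [0.429, 0.336, 0.0])]
top basket [(0.73, [0.746, -0.026, 0.01]), (0.47, [0.523, 0.021, 0.01])]
top drip_tray [(0.6, [0.51, 0.015, 0.0])]
```

View pics/s4.png

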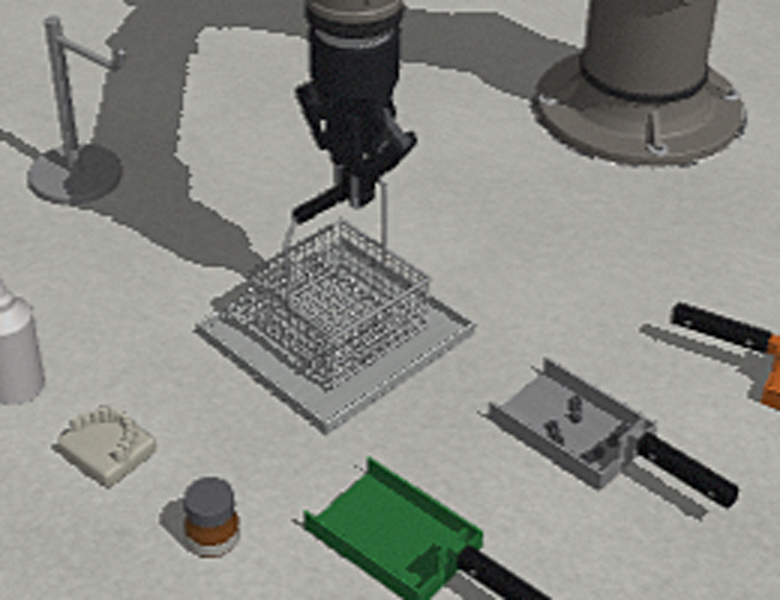

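carry_out(
  rows="0 0 -3 0;0 0 -2 0;0 0 -2 0;0 0 -2 0;0 0 -2 0;0 0 0 0",
)

```text
t: 8.68
eef_pos: [0.4938, 0.0146, 0.1365]
tool_rot: [0.0, 0.999, -0.034, -0.0]
contact_force: [-7.3, 0.0, 13.1]
gripper_width: 0.121
grasp_force: 89.9
```

carry_out(
  rows="0 0 0 0;0 0 0 0;0 0 0 0;0 0 15 0;0 0 30 0;0 0 40 0;0 0 40 0;0 0 20 0",
  claw=40,
)

```text
t: 9.68
eef_pos: [0.4953, 0.0148, 0.2838]
tool_rot: [-0.0, 0.999, -0.033, 0.002]
contact_force: [0.3, -0.2, -0.4]
gripper_width: 0.471
grasp_force: 0.0
```

```bash
python3 w.py w5 basket_grip:.154 basket:.003 drip_tray:0 pan:0 pan_grip:.036
```

```text
9.725 [0.4962, 0.0149, 0.2856] [-0.0004, 0.9994, -0.0336, 0.0035] [0.7315, 0.9642, 1.6804] 0.4681
basket_grip 0.64 [315.4 174.6] [0.5162, 0.0138, 0.154]
basket 0.55 [317.7 158.2] [0.5169, 0.0109, 0.003]
drip_tray 0.56 [316.2 160. ] [0.514, 0.0134, 0.0]
drip_tray 0.17 [173.7 187.2] [0.4866, 0.2395, 0.0]
pan 0.68 [169.8  64. ] [0.6619, 0.21, 0.0]
pan 0.66 [173.1 197.5] [0.4702, 0.2437, 0.0]
pan 0.63 [109.9 310.7] [0.2729, 0.3968, 0.0]
pan_grip 0.93 [ 85.9 208. ] [0.4706, 0.3549, 0.036]
pan_grip 0.76 [67.5 65.7] [0.6602, 0.3255, 0.036]
```

View pics/w5.png

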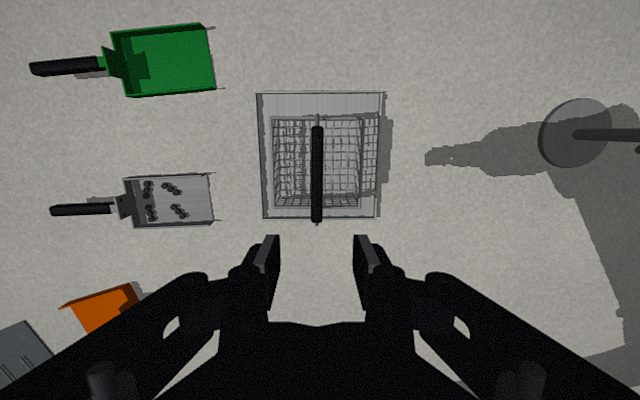

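carry_out(
  rows="0 20 0 -8;-2 38 0 -8.6;-3 42 0 -8.6;-3 44 0 -8.6;-3 46 0 -8.6;-3 46 0 -8.6;-3 46 0 -8.6;-3 42 0 -8.6;-3 38 0 -8.6;0 22 0 -8.6",
)

```text
t: 11.22
eef_pos: [0.4771, 0.2707, 0.2465]
tool_rot: [0.025, 0.838, -0.544, -0.036]
contact_force: [0.6, -0.9, -3.1]
gripper_width: 0.469
grasp_force: 0.0
```

carry_out(
  rows="0 0 0 0;0 0 0 0;0 0 0 0",
)

```text
t: 11.6
eef_pos: [0.4782, 0.2694, 0.2472]
tool_rot: [0.024, 0.839, -0.543, -0.037]
contact_force: [0.6, 0.6, 0.6]
gripper_width: 0.469
grasp_force: 0.0
```

```bash
python3 w.py w6 pan_grip:.036 pan_lip:.0025 pan:0
python3 - <<'E'
from h import *
print(get_obs()["q"].round(2))
c=np.load("w6.npy",allow_pickle=True).item(); s=np.load("c0.npy",allow_pickle=True).item()["scene"]
g=place_of("wrist","pan_grip")[0]["centre"]
print("tri",tri([(c,g),(s,(429,286))]))
E
```

```text
11.65 [0.4784, 0.2693, 0.2474] [0.0242, 0.8384, -0.5432, -0.0372] [0.2589, 0.1194, -0.4501] 0.4734
pan_grip 0.98 [409.  232.9] [0.3064, 0.287, 0.036]
pan_grip 0.9 [283.8 235.3] [0.4683, 0.357, 0.036]
pan_grip 0.74 [144.  157.3] [0.6619, 0.3258, 0.036]
pan_lip 0.87 [196.   18.9] [0.6629, 0.1547, 0.0025]
pan_lip 0.86 [337.2 116.3] [0.4634, 0.1846, 0.0025]
pan_lip 0.78 [379.1 318.5] [0.2551, 0.4529, 0.0025]
pan 0.61 [185.5  68.1] [0.6595, 0.2107, 0.0]
pan 0.59 [316.  156.5] [0.4672, 0.245, 0.0]
pan 0.33 [314.1 183.4] [0.4539, 0.2811, 0.0]
[-1.3   0.41  0.93  1.83 -0.39  1.17 -2.94]
tri [ 0.26334678  0.29990688 -0.12574863]
```

View pics/w6.png

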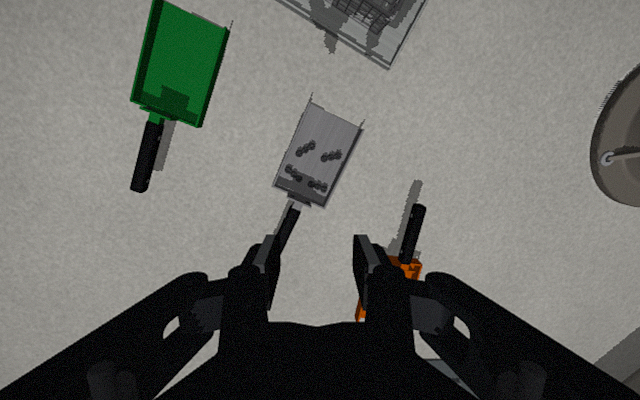

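carry_out(
  rows="0 0 10 10.4;0 0 10 10.4;0 0 0 10.4;0 0 0 10.4;0 0 0 10.4;0 0 0 10.4;0 0 0 10.4;0 0 0 10.4;0 0 0 10.4;0 0 0 10.4",
)

```text
t: 13.1
eef_pos: [0.4782, 0.2705, 0.2676]
tool_rot: [0.043, 0.943, 0.329, -0.003]
contact_force: [-0.1, -0.1, 0.4]
gripper_width: 0.474
grasp_force: 0.0
```

Run:
```python
from h import *
from scipy.spatial.transform import Rotation as R
o=get_obs(); w,x,y,z=o["tool_rot"]; print(o["eef_pos"],R.from_quat([x,y,z,w]).as_matrix().round(3),o["q"].round(2))
```

```text
[0.47820976 0.27047914 0.26761173] [[ 0.783  0.622  0.024]
 [ 0.621 -0.779 -0.084]
 [-0.034  0.08  -0.996]] [-1.14  0.27  0.57  1.83 -0.07  1.11 -1.45]
```

carry_out(
  rows="0 0 0 10;-2 15 0 10;-2 20 0 10;-2 20 0 10;-2 20 0 10;0 10 -10 0;0 0 -20 0;0 0 -20 0;0 0 0 0;0 0 0 0",
)

```text
t: 14.35
eef_pos: [0.4705, 0.3556, 0.2179]
tool_rot: [0.041, 0.718, 0.694, 0.016]
contact_force: [0.6, 0.1, 0.1]
gripper_width: 0.469
grasp_force: 0.0
```

```bash
python3 w.py w7 pan_grip:.036 pan_lip:.0025 pan:0
python3 - <<'E'
from h import *
from scipy.spatial.transform import Rotation as R
o=get_obs(); w,x,y,z=o["tool_rot"]; print(o["eef_pos"],R.from_quat([x,y,z,w]).as_matrix().round(3),o["q"].round(2))
E
```

```text
14.4 [0.4706, 0.3558, 0.2182] [0.0407, 0.7181, 0.6945, 0.0164] [0.0887, 1.3275, 0.5339] 0.472
pan_grip 0.95 [164.8 241.2] [0.2992, 0.2875, 0.036]
pan_grip 0.91 [304.  176.5] [0.4712, 0.3588, 0.036]
pan_grip 0.74 [453.2 195.8] [0.6579, 0.3249, 0.036]
pan_lip 0.84 [308.7 286.2] [0.4717, 0.1872, 0.0025]
pan_lip 0.65 [114.5  94.4] [0.2611, 0.4574, 0.0025]
pan 0.83 [434.9 263.4] [0.6635, 0.2085, 0.0]
pan 0.79 [137.9 147.1] [0.2728, 0.3975, 0.0]
pan 0.73 [302.4 249.3] [0.4653, 0.2465, 0.0]
[0.47047085 0.35598059 0.21822483] [[ 0.034  0.996  0.08 ]
 [ 0.999 -0.031 -0.035]
 [-0.033  0.081 -0.996]] [-1.09  0.34  0.37  1.83 -0.05  0.96 -0.75]
```

View pics/w7.png

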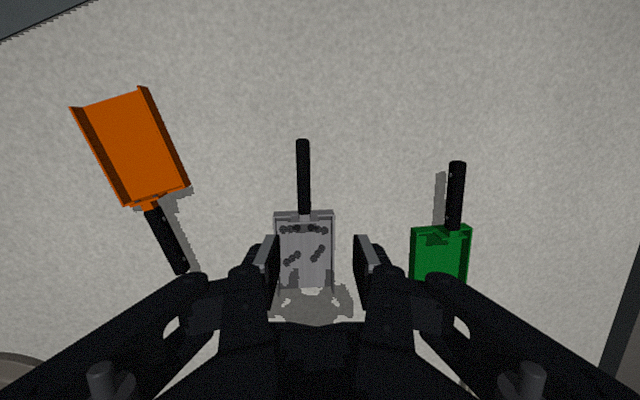

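carry_out(
  rows="2 11 -20 1.5;0 0 -40 0;0 0 -45 0;0 0 -40 0;0 0 -30 0;0 0 -16 0;0 0 -7 0;0 0 0 0",
)

```text
t: 15.55
eef_pos: [0.4723, 0.367, 0.0196]
tool_rot: [0.04, 0.708, 0.705, 0.017]
contact_force: [0.1, 0.2, 0.6]
gripper_width: 0.468
grasp_force: 0.0
```

```bash
python3 w.py w8 pan_grip:.036
python3 - <<'E'
from h import *
c7=np.load("w7.npy",allow_pickle=True).item(); s=np.load("c0.npy",allow_pickle=True).item()["scene"]
print("tri",tri([(c7,(304,176.5)),(s,(429,286))]))
E
```

```text
15.6 [0.4726, 0.3672, 0.0201] [0.0405, 0.7083, 0.7045, 0.017] [0.2504, 0.4637, -0.0156] 0.4686
pan_grip 0.86 [631.8 312.6] [0.6593, 0.3248, 0.036]
pan_grip 0.81 [316.8 279. ] [0.4713, 0.3581, 0.036]
tri [0.47118658 0.35928289 0.04114603]
```

carry_out(
  rows="0 0 0 0;0 0 0 0;0 0 0 0;0 0 0 0;0 0 4 0;0 0 8 0;0 0 8 0;0 0 0 0;0 0 0 0",
  claw=0,
  force=120,
)

```text
t: 16.77
eef_pos: [0.472, 0.3667, 0.0394]
tool_rot: [0.04, 0.708, 0.705, 0.016]
contact_force: [0.2, -0.8, -1.9]
gripper_width: 0.159
grasp_force: 117.0
```

```bash
cat > pt.py <<'E'
# estimate the pan's tilt from a camera: lip vs grip, grip position known from the tool
from h import *
import sys
from scipy.spatial.transform import Rotation as R
o=get_obs(); w,x,y,z=o["tool_rot"]; M=R.from_quat([x,y,z,w]).as_matrix(); g=o["eef_pos"]-.019*M[:,2]
print("t",round(o["t"],2),"grasp",g.round(4),"F",o["contact_force"].round(1),"tq",o["torque"].round(2),"gf",round(o["grasp_force"],1))
off=float(sys.argv[1]) if len(sys.argv)>1 else .012   # grasp point behind pan_grip
for n in ["scene","wrist","top"]:
    c=read_camera(n)
    rs=place_of(n,"pan_lip")
    for d in rs:
        best=[]
        for a in np.radians(np.arange(-10,90,.5)):
            u=.173+off-.0; s=np.array([0,-1,0])
            lip=g+u*(np.cos(a)*s-np.sin(a)*np.array([0,0,1]))-.0335*(np.cos(a)*np.array([0,0,1])+np.sin(a)*s)
            best.append((np.linalg.norm(proj(c,lip)-d["centre"]),np.degrees(a),lip))
        b=min(best,key=lambda q:q[0])
        if b[0]<25: print(n,round(d["confidence"],2),np.round(d["centre"]),"err",round(b[0],1),"tilt",b[1],"lip",b[2].round(3))
E
python3 pt.py
```

```text
t 16.77 grasp [0.4705 0.3674 0.0583] F [ 0.2 -0.8 -1.9] tq [ 0.25  0.13 -0.01] gf 117.0
scene 0.95 [370. 256.] err 0.8 tilt 0.0 lip [0.47  0.182 0.025]
top 0.64 [276. 220.] err 0.3 tilt 13.5 lip [ 0.47   0.195 -0.017]
```

carry_out(
  rows="0 0 15 0;0 0 25 0;0 0 17 0;6 -10 0 0;10 -25 0 0;10 -30 0 0;10 -30 0 0;8 -28 0 0;3 -14 0 0;0 -6 0 0",
)

```text
t: 18.32
eef_pos: [0.519, 0.2227, 0.0961]
tool_rot: [0.04, 0.709, 0.704, 0.016]
contact_force: [-0.3, 0.4, -3.1]
gripper_width: 0.16
grasp_force: 117.1
```

carry_out(
  rows="0 0 0 0;0 0 0 0",
)

```text
t: 18.58
eef_pos: [0.5187, 0.2251, 0.0964]
tool_rot: [0.04, 0.708, 0.705, 0.016]
contact_force: [-0.1, 0.2, -3.1]
gripper_width: 0.162
grasp_force: 117.1
```

```bash
python3 pt.py .009
python3 - <<'E'
from h import *
for n,z in(("wrist",.154),("scene",.154)):
  c=read_camera(n)
  print(n,[(round(d["confidence"],2),atz(c,d["centre"],.154).round(3).tolist()) for d in place_of(n,"basket_grip")[:3]])
  print(n,[(round(d["confidence"],2),atz(c,d["centre"],.003).round(3).tolist()) for d in place_of(n,"basket")[:3]])
E
```

```text
t 18.57 grasp [0.5172 0.2258 0.1153] F [-0.1  0.2 -3.1] tq [ 0.31  0.14 -0.04] gf 117.1
scene 0.79 [320. 225.] err 0.8 tilt 0.5 lip [0.517 0.044 0.08 ]
top 0.6 [316. 200.] err 3.0 tilt 3.5 lip [0.517 0.046 0.071]
wrist []
wrist []
scene [(0.89, [0.519, 0.018, 0.154])]
scene [(0.67, [0.5, 0.008, 0.003])]
```

carry_out(
  rows="0 0 -4 0;0 0 0 0;0 0 0 0;0 0 0 0",
  force=20,
)

```text
t: 19.68
eef_pos: [0.5191, 0.2237, 0.0925]
tool_rot: [0.04, 0.708, 0.704, 0.016]
contact_force: [-0.2, -0.4, -2.5]
gripper_width: 0.16
grasp_force: 117.1
```

```bash
python3 pt.py .009
```

```text
t 19.68 grasp [0.5176 0.2244 0.1114] F [-0.2 -0.4 -2.5] tq [0.26 0.14 0.01] gf 117.1
scene 0.63 [321. 227.] err 0.7 tilt 1.0 lip [0.518 0.043 0.075]
scene 0.32 [309. 240.] err 13.9 tilt 10.0 lip [0.518 0.051 0.047]
top 0.77 [316. 202.] err 0.5 tilt 9.0 lip [0.518 0.05  0.05 ]
```

carry_out(
  rows="0 0 0 0;0 0 0 0;0 0 0 0",
  force=20,
  claw=1,
)

```text
t: 20.35
eef_pos: [0.519, 0.2237, 0.0924]
tool_rot: [0.04, 0.708, 0.704, 0.016]
contact_force: [0.5, 0.0, -2.5]
gripper_width: 0.159
grasp_force: 117.1
```

```bash
python3 pt.py .009
```

```text
t 20.35 grasp [0.5175 0.2244 0.1114] F [ 0.5  0.  -2.5] tq [ 0.27  0.09 -0.01] gf 117.1
scene 0.57 [320. 226.] err 0.3 tilt 0.5 lip [0.518 0.043 0.076]
top 0.55 [318. 202.] err 0.1 tilt 2.5 lip [0.518 0.044 0.07 ]
top 0.46 [326. 203.] err 7.4 tilt -5.5 lip [0.518 0.04  0.095]
```

carry_out(
  rows="0 0 0 0;0 0 0 0",
  force=20,
  claw=15,
)

```text
t: 20.9
eef_pos: [0.5191, 0.2238, 0.0924]
tool_rot: [0.04, 0.708, 0.705, 0.016]
contact_force: [0.6, -0.1, -1.5]
gripper_width: 0.179
grasp_force: 50.6
```

```bash
python3 pt.py .009
```

```text
t 20.9 grasp [0.5176 0.2244 0.1114] F [ 0.6 -0.1 -1.5] tq [ 0.25  0.11 -0.01] gf 50.6
scene 0.77 [320. 225.] err 0.5 tilt -0.5 lip [0.518 0.042 0.079]
top 0.86 [316. 202.] err 1.8 tilt 10.0 lip [0.518 0.051 0.047]
```

carry_out(
  rows="0 0 0 0;0 0 0 0",
  claw=15.5,
)

```text
t: 21.45
eef_pos: [0.519, 0.2237, 0.0924]
tool_rot: [0.04, 0.708, 0.704, 0.016]
contact_force: [-1.0, -0.2, -2.2]
gripper_width: 0.183
grasp_force: 21.3
```

```bash
python3 pt.py .009
```

```text
t 21.45 grasp [0.5175 0.2244 0.1113] F [-1.  -0.2 -2.2] tq [ 0.25  0.08 -0.06] gf 21.3
scene 0.74 [319. 228.] err 1.3 tilt 2.0 lip [0.518 0.044 0.072]
top 0.75 [315. 202.] err 1.6 tilt 11.0 lip [0.518 0.052 0.044]
```

carry_out(
  rows="0 0 0 0;0 0 0 0",
  claw=15.7,
)

```text
t: 22.0
eef_pos: [0.5191, 0.2237, 0.0925]
tool_rot: [0.04, 0.708, 0.704, 0.016]
contact_force: [0.5, 0.3, -2.3]
gripper_width: 0.188
grasp_force: 13.1
```

```bash
python3 pt.py .009
```

```text
t 22.0 grasp [0.5176 0.2244 0.1114] F [ 0.5  0.3 -2.3] tq [0.23 0.13 0.  ] gf 13.1
scene 0.94 [318. 226.] err 1.4 tilt 0.0 lip [0.518 0.042 0.078]
top 0.77 [318. 202.] err 0.6 tilt 2.5 lip [0.518 0.044 0.07 ]
```

carry_out(
  rows="0 0 0 0;0 0 0 0;0 0 0 0",
  claw=15.9,
)

```text
t: 22.68
eef_pos: [0.5191, 0.2237, 0.0925]
tool_rot: [0.041, 0.708, 0.704, 0.016]
contact_force: [-0.2, -0.2, -1.1]
gripper_width: 0.184
grasp_force: 4.4
```

```bash
python3 pt.py .009
```

```text
t 22.68 grasp [0.5176 0.2244 0.1114] F [-0.2 -0.2 -1.1] tq [ 0.07  0.17 -0.02] gf 4.4
scene 0.55 [318. 229.] err 2.9 tilt 3.0000000000000004 lip [0.518 0.044 0.068]
scene 0.47 [331. 238.] err 7.7 tilt 14.500000000000002 lip [0.518 0.057 0.033]
top 0.71 [316. 202.] err 1.5 tilt 9.5 lip [0.518 0.05  0.048]
```

carry_out(
  rows="0 -3 7 0;0 -3 8 0;0 -3 8 0;0 -4 7 0;0 -4 6 0;0 -4 6 0;0 0 0 0",
)

```text
t: 23.85
eef_pos: [0.5194, 0.2023, 0.1349]
tool_rot: [0.041, 0.709, 0.704, 0.017]
contact_force: [-0.1, 0.1, -0.2]
gripper_width: 0.187
grasp_force: 5.3
```

```bash
python3 pt.py .009
```

```text
t 23.85 grasp [0.5179 0.2029 0.1539] F [-0.1  0.1 -0.2] tq [-0.09  0.16 -0.04] gf 5.3
scene 0.77 [318. 228.] err 0.4 tilt 17.0 lip [0.518 0.039 0.069]
top 0.75 [318. 199.] err 2.8 tilt 18.0 lip [0.518 0.04  0.066]
top 0.53 [303. 199.] err 6.2 tilt 44.0 lip [0.518 0.095 0.003]
```

carry_out(
  rows="0 -4 6 0;0 -4 5.5 0;0 -4 5.5 0;0 -4.5 5 0;0 -4.5 5 0;0 -6 5.5 0;0 -6 5.5 0;0 0 0 0",
)

```text
t: 25.15
eef_pos: [0.5194, 0.169, 0.173]
tool_rot: [0.041, 0.709, 0.704, 0.017]
contact_force: [0.9, -0.8, -1.8]
gripper_width: 0.186
grasp_force: 4.5
```

```bash
python3 pt.py .009
```

```text
t 25.15 grasp [0.5179 0.1697 0.1919] F [ 0.9 -0.8 -1.8] tq [-0.19  0.22  0.  ] gf 4.5
scene 0.77 [320. 232.] err 0.6 tilt 36.5 lip [0.518 0.043 0.057]
top 0.82 [316. 196.] err 6.8 tilt 39.5 lip [0.518 0.051 0.05 ]
```

carry_out(
  rows="0 -6 5 0;0 -6 5 0;0 -7 5 0;0 -7 4.5 0;0 -7 4 0;0 -7.5 3.5 0;0 -7.5 3.5 0;0 0 0 0;0 0 0 0",
)

```text
t: 26.58
eef_pos: [0.5191, 0.1217, 0.2029]
tool_rot: [0.041, 0.708, 0.705, 0.016]
contact_force: [0.6, -1.3, -1.9]
gripper_width: 0.19
grasp_force: 4.7
```

```bash
python3 pt.py .009
python3 - <<'E'
from h import *
for n in("top","scene"):
  c=read_camera(n)
  print(n,[(round(d["confidence"],2),atz(c,d["centre"],.012).round(3).tolist()) for d in recognise(n,"casting0")[:6]])
  print(n,[(round(d["confidence"],2),atz(c,d["centre"],.003).round(3).tolist()) for d in place_of(n,"basket")[:3]])
  cv2.imwrite(f"pics/tip_{n}.png",c["img"])
E
```

```text
t 26.57 grasp [0.5176 0.1224 0.2218] F [ 0.6 -1.3 -1.9] tq [-0.17  0.05  0.  ] gf 4.7
scene 0.79 [319. 236.] err 3.4 tilt 56.5 lip [0.518 0.05  0.052]
top 0.73 [313. 198.] err 5.4 tilt 60.5 lip [0.518 0.062 0.047]
top []
top []
scene [(0.54, [0.75, 0.087, 0.012])]
scene [(0.95, [0.509, 0.021, 0.003]), (0.41, [0.761, -0.161, 0.003])]
```

carry_out(
  rows="0 0 0 0;0 0 0 0;0 0 6 0;0 0 8 0;0 0 0 0;0 4 0 0;0 -4 0 0;0 4 0 0;0 0 0 0;0 0 0 0",
  claw=14,
  force=100,
)

```text
t: 28.42
eef_pos: [0.519, 0.1258, 0.2169]
tool_rot: [0.04, 0.708, 0.705, 0.016]
contact_force: [-0.1, -0.3, -0.6]
gripper_width: 0.179
grasp_force: 54.0
```

```bash
python3 - <<'E'
from h import *
F=[]
for i in range(6):
    c=read_camera("top"); o=get_obs(); F.append(np.r_[o["contact_force"],o["torque"]])
print(np.mean(F,0).round(2),o["t"],o["grasp_force"])
E
python3 pt.py .009
```

```text
[ 0.05 -0.2  -1.7   0.11  0.12 -0.02] 28.725 54.03396964073181
t 28.73 grasp [0.5176 0.1264 0.2359] F [ 0.2  0.3 -1.2] tq [ 0.14  0.11 -0.02] gf 54.0
scene 0.57 [320. 233.] err 3.7 tilt 55.5 lip [0.518 0.051 0.067]
top 0.73 [312. 197.] err 5.4 tilt 59.99999999999999 lip [0.518 0.064 0.062]
```

carry_out(
  rows="0 0 15 0;-2 10 10 0;-6 20 0 0;-8 25 0 0;-10 28 0 0;-10 28 0 0;-8 20 0 0;-2 8 0 0;0 0 -10 0;0 0 -25 0",
)

```text
t: 30.28
eef_pos: [0.4743, 0.2642, 0.2073]
tool_rot: [0.041, 0.709, 0.704, 0.018]
contact_force: [-0.1, -0.1, -1.4]
gripper_width: 0.174
grasp_force: 54.2
```

carry_out(
  rows="0 0 -20 0;0 0 -10 0;0 0 -8 0;0 0 0 0",
)

```text
t: 30.78
eef_pos: [0.4731, 0.2644, 0.1687]
tool_rot: [0.041, 0.709, 0.704, 0.016]
contact_force: [0.7, -1.0, -0.2]
gripper_width: 0.177
grasp_force: 54.1
```

```bash
python3 pt.py .009
```

```text
t 30.77 grasp [0.4716 0.265  0.1876] F [ 0.7 -1.  -0.2] tq [0.11 0.13 0.06] gf 54.1
scene 0.66 [370. 264.] err 5.1 tilt 57.00000000000001 lip [0.472 0.194 0.017]
top 0.97 [274. 213.] err 5.2 tilt 58.5 lip [0.472 0.199 0.015]
```

Lip is about 15 mm above the bench; lower to touch and roll the pan flat with a loosened pinch.

carry_out(
  rows="0 0 -8 0;0 2 -7 0;0 14 -7 0;0 14 -9 0;0 13 -10 0;0 12 -10 0;0 11 -12 0;0 10 -12 0;0 9 -13 0;0 0 0 0",
  claw=15.7,
)

```text
t: 32.33
eef_pos: [0.4719, 0.3495, 0.0792]
tool_rot: [0.04, 0.708, 0.705, 0.015]
contact_force: [0.4, 0.6, -0.2]
gripper_width: 0.186
grasp_force: 13.3
```

```bash
python3 pt.py .009
```

```text
t 32.33 grasp [0.4704 0.3502 0.0982] F [ 0.4  0.6 -0.2] tq [ 0.11 -0.04  0.09] gf 13.3
scene 0.91 [371. 262.] err 1.4 tilt 18.5 lip [0.47  0.188 0.009]
top 0.81 [275. 215.] err 3.9 tilt 24.000000000000004 lip [ 0.47   0.198 -0.006]
```

carry_out(
  rows="0 4 -7 0;0 4 -8 0;0 4 -8 0;0 3 -8 0;0 3 -8 0;0 2 -7 0;0 2 -6 0;0 1 -4 0;0 0 0 0",
)

```text
t: 33.75
eef_pos: [0.4732, 0.3725, 0.0248]
tool_rot: [0.041, 0.709, 0.704, 0.016]
contact_force: [2.1, -1.2, 0.5]
gripper_width: 0.189
grasp_force: 12.4
```

```bash
python3 pt.py .009
```

```text
t 33.75 grasp [0.4717 0.3732 0.0437] F [ 2.1 -1.2  0.5] tq [-0.09 -0.04  0.07] gf 12.4
scene 0.73 [374. 263.] err 1.3 tilt 2.0 lip [0.472 0.192 0.004]
top 0.89 [273. 217.] err 3.1 tilt 15.5 lip [ 0.472  0.207 -0.037]
```

carry_out(
  rows="0 0 -2 0;0 0 -2 0;0 0 0 0",
)

```text
t: 34.42
eef_pos: [0.4737, 0.374, 0.0215]
tool_rot: [0.04, 0.708, 0.705, 0.018]
contact_force: [2.4, 3.4, 3.3]
gripper_width: 0.187
grasp_force: 13.3
```

carry_out(
  rows="0 0 0 0;0 0 0 0;0 0 0 0;0 0 15 0;0 0 30 0;0 0 40 0;0 0 45 0;0 20 40 0;0 0 0 0;0 0 0 0",
  claw=45,
)

```text
t: 35.67
eef_pos: [0.4727, 0.3922, 0.191]
tool_rot: [0.04, 0.708, 0.705, 0.016]
contact_force: [0.7, -0.5, -0.8]
gripper_width: 0.526
grasp_force: 0.0
```

```bash
python3 w.py w9 pan_grip:.036 pan_lip:.0025 pan:0 basket:.003 basket_grip:.154 casting0:.006
python3 - <<'E'
from h import *
w=np.load("w9.npy",allow_pickle=True).item()
for n in("top","scene"):
  c=read_camera(n); cv2.imwrite(f"pics/end_{n}.png",c["img"])
  for th,z in(("basket",.003),("basket_grip",.154),("casting0",.008),("pan_grip",.036),("jar",0),("jaw_model",0),("dropper_bottle",0)):
    print(n,th,[(round(d["confidence"],2),atz(c,d["centre"],z).round(3).tolist()) for d in place_of(n,th)[:4]])
# darkness of the pan floor (wrist): rectify 120x80
def rect(c,y0,x0):
    pts=np.float32([proj(c,(x0+dx,y0+dy,.0025)) for dx,dy in((-.037,-.06),(.037,-.06),(.037,.05),(-.037,.05))])
    H=cv2.getPerspectiveTransform(pts,np.float32([(0,0),(74,0),(74,110),(0,110)])); return cv2.cvtColor(cv2.warpPerspective(c["img"],H,(74,110)),6)
g=rect(w,.373-.009-.113,.472); print(np.percentile(g,[1,5,10,25,50,90]),(g<60).sum())
w7=np.load("w7.npy",allow_pickle=True).item(); g=rect(w7,.2455,.4712); print("before",np.percentile(g,[1,5,10,25,50,90]),(g<60).sum())
E
```

```text
35.725 [0.4725, 0.3917, 0.1903] [0.0406, 0.7085, 0.7044, 0.0154] [1.2222, -0.6658, 0.0439] 0.5253
pan_grip 0.89 [158.2 276.1] [0.3022, 0.2878, 0.036]
pan_grip 0.66 [457.4 233.9] [0.6563, 0.3266, 0.036]
pan_lip 0.74 [312.5 313.3] [0.4821, 0.1974, 0.0025]
pan_lip 0.7 [104.2 122.5] [0.2591, 0.4577, 0.0025]
pan 0.93 [306.9 278. ] [0.475, 0.2531, 0.0]
pan 0.8 [129.7 177.6] [0.2723, 0.3964, 0.0]
top basket [(0.83, [0.53, 0.01, 0.003])]
top basket_grip [(0.98, [0.517, 0.012, 0.154])]
top casting0 []
top pan_grip [(0.82, [0.66, 0.327, 0.036]), (0.67, [0.475, 0.378, 0.036]), (0.46, [0.31, 0.28, 0.036])]
top jar [(0.67, [0.766, 0.114, 0.0])]
top jaw_model [(0.8, [0.776, -0.021, 0.0])]
top dropper_bottle [(0.8, [0.778, -0.153, 0.0])]
scene basket [(0.65, [0.521, 0.013, 0.003])]
scene basket_grip [(0.75, [0.514, 0.011, 0.154]), (0.4, [0.604, 0.143, 0.154])]
scene casting0 [(0.57, [0.531, -0.005, 0.008]), (0.54, [0.488, 0.039, 0.008])]
scene pan_grip [(0.66, [0.657, 0.335, 0.036]), (0.57, [0.31, 0.294, 0.036])]
scene jar [(0.69, [0.761, 0.103, 0.0]), (0.27, [0.302, -0.557, 0.0])]
scene jaw_model [(0.57, [0.755, -0.032, 0.0])]
scene dropper_bottle [(0.64, [0.764, -0.147, 0.0])]
[ 53.  61.  62.  65.  81. 113.] 291
before [ 27.  44.  51.  69. 111. 117.] 1217
```

carry_out(
  rows="0 0 50 0;0 -20 50 0;8 -45 10 0;8 -55 0 0;8 -55 0 0;8 -55 0 0;8 -50 0 0;5 -30 0 0;0 0 0 0;0 0 0 0",
)

```text
t: 38.08
eef_pos: [0.5179, 0.0837, 0.3009]
tool_rot: [0.04, 0.708, 0.705, 0.016]
contact_force: [0.2, 0.4, 0.9]
gripper_width: 0.53
grasp_force: 0.0
```

```bash
python3 w.py w10 casting0:.008 basket:.003 drip_tray:0
python3 - <<'E'
from h import *
w=np.load("w10.npy",allow_pickle=True).item()
print([(round(d["confidence"],2),atz(w,d["centre"],.008).round(3).tolist()) for d in recognise("wrist","casting0")])
ob=[]
for n in("top","scene"):
  c=read_camera(n)
  print(n,[(round(d["confidence"],2),atz(c,d["centre"],.008).round(3).tolist()) for d in recognise(n,"casting0")])
  for th,z in(("pan_grip",.036),("pan_lip",.0025),("pan",0)):
    for d in place_of(n,th)[:5]:
      p=atz(c,d["centre"],z)
      if abs(p[0]-.472)<.04 and p[1]>.15:
        print(n,th,p.round(3),d["confidence"]); ob.append((th,c,d["centre"]))
for th in("pan_grip","pan_lip"):
  q=[(c,p) for t,c,p in ob if t==th]
  if len(q)>1: print(th,tri(q).round(4))
E
```

```text
38.125 [0.5179, 0.0842, 0.3009] [0.0403, 0.7077, 0.7052, 0.0165] [0.1977, 0.3742, -0.8565] 0.5268
casting0 0.62 [309.1 213.4] [0.5299, 0.002, 0.008]
casting0 0.62 [323.8 199.5] [0.5542, 0.0253, 0.008]
casting0 0.48 [294.  197.4] [0.5057, 0.0302, 0.008]
basket 0.97 [301.9 205.7] [0.5184, 0.0141, 0.003]
drip_tray 0.57 [297.6 207.3] [0.5112, 0.0106, 0.0]
[(0.53, [0.505, 0.029, 0.008]), (0.47, [0.557, 0.022, 0.008]), (0.39, [0.528, 0.008, 0.008])]
top []
top pan_grip [0.484 0.38  0.036] 0.62
top pan_lip [0.476 0.21  0.002] 0.84
top pan_lip [0.481 0.254 0.002] 0.44
top pan [0.49  0.259 0.   ] 0.64
scene []
scene pan_lip [0.466 0.185 0.002] 0.89
scene pan_lip [0.487 0.267 0.002] 0.63
scene pan [0.483 0.256 0.   ] 0.88
pan_lip [0.4794 0.2307 0.0088]
```

Run:
```python
from h import *
w=read_camera("wrist"); 
for i in range(3):
    print([(round(d["confidence"],2),atz(w,d["centre"],.008).round(3).tolist()) for d in place_of("wrist","casting0")]); w=read_camera("wrist")
def rect(c,x0,y0,x1,y1,z,s=400):
    pts=np.float32([proj(c,(x,y,z)) for x,y in((x0,y0),(x1,y0),(x1,y1),(x0,y1))])
    W,Hh=int((x1-x0)*s),int((y1-y0)*s); H=cv2.getPerspectiveTransform(pts,np.float32([(0,0),(W,0),(W,Hh),(0,Hh)])); return cv2.GaussianBlur(cv2.cvtColor(cv2.warpPerspective(c["img"],H,(W,Hh)),6),(3,3),0)
for g in (rect(w,.457,-.048,.577,.072,.008),):
    print(np.percentile(g,[1,10,50,90]))
    for row in g: print("".join("#" if v<45 else "+" if v<65 else "-" if v<85 else "." for v in row))
print("pan")
s=read_camera("top"); g=rect(s,.432,.19,.512,.32,.0025,300)
for row in g: print("".join("#" if v<45 else "+" if v<65 else "-" if v<85 else "." for v in row))
```

```text
[(0.6, [0.529, 0.01, 0.008]), (0.6, [0.553, 0.026, 0.008]), (0.58, [0.491, 0.05, 0.008]), (0.4, [0.505, 0.031, 0.008]), (0.26, [0.52, -0.053, 0.008])]
[(0.6, [0.502, 0.025, 0.008]), (0.57, [0.555, 0.023, 0.008]), (0.48, [0.487, 0.047, 0.008]), (0.39, [0.532, 0.003, 0.008])]
[(0.74, [0.479, 0.191, 0.008]), (0.62, [0.533, 0.002, 0.008]), (0.6, [0.491, 0.049, 0.008]), (0.43, [0.509, 0.028, 0.008])]
[ 19.55  63.   105.   126.  ]
+#####################+++++-----...............
+##############++++-------...................--
-+####++------...............................--
--####-......................................--
--+##+.......................................--
---++-.......................................--
--...........................................--
-............................................--
--...........................................--
--.............................................
--.............................................
--...........................................--
--...........................................--
--...........................................--
[... 1911 characters left out ...]

........................
........................
........................
........................
........................
........................
........................
........................
........................
........................
........................
........................
........................
........................
........................
........................
........................
........................
........................
........................
..........--------......
..........--------......
..........--------......
.........----------.....
........----------------
.....-------------------
.....-------------------
.........---------------
```

```bash
python3 -c "
from station import *
print(hand_in())"
```

```text
the job is handed in; nothing more can be done
None
```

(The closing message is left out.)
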